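# Hang the gift headband in the middle of the display bar

### The job

On the sweet-shop counter, make room in the middle of the headband display bar: push the headband that hangs there along the bar to the free end, without lifting it off. Then take the pink headband with the turquoise gift box off the hook stand and hang it over the middle of the bar, setting it down on the bar rather than dropping it. In the end all three hang straight and apart from each other; leave the headband at the other end, the jars and the carton where they are.

Things in the scene. Friction and masses are not known exactly. Their poses are not given: they have to be found in the camera images.
- gift_band: Pink headband, turquoise gift-box ornament; starts on the hook. Rigid strip 22 mm wide (along y), 4 thick, bent in an arch in the x-z plane: 116 mm wide outside, open below, 92 mm between its feet, feet 110 mm under the origin. Origin: UNDERSIDE of the crown, where it rests; z up. 55 to 100 g. y lies along the hook or bar it hangs on.
- gift_box (a point): Centre of the gift box fixed on the pink headband's crown, 18 mm above the headband's origin. The box is 36 x 36 mm, its flat upright sides square to the headband's x and y, 28 mm tall (4 to 32 mm above the headband's origin); the bow adds 8 mm on top. Axes as the headband's. Firm: can be gripped from above.
- cake_band: Yellow headband of the same arch, size, mass, origin and axes as the pink one, with a blue cupcake ornament: round, 38 mm in diameter from 4 to 22 mm above the origin, cream icing narrowing up to 42 mm. Hangs on the display bar, y along the bar: in the middle or at the -y end (varies).
- bug_band: Green headband of the same arch, size, mass, origin and axes as the pink one, with a red ladybird ornament: round, 38 mm in diameter from 4 to 18 mm above the origin, domed up to 36 mm. Hangs on the display bar, y along the bar: in the middle or at the -y end (varies).
- bar_middle (a point): Middle of the display bar, on TOP of its tube, 140 mm above the table. y along the bar, x across, z up. Fixed steel tube 25 mm in diameter on two posts. One headband hangs 120 to 140 mm from here towards -y, one in the middle (-20 to +40 mm); +y is the free end. They slide when pushed lightly (under 1 N) at the ornament, just above the tube.
- bar_end (a point): Free end (+y) of the display bar, on TOP of the tube, 175 mm from its middle; axes as the bar's. A black stop disc, 42 mm in diameter, 6 mm thick, stands 8.5 mm above the tube's top here, and likewise at the -y end. Posts 16 mm thick stand under the tube 150 mm either side of the middle, on a white base plate 110 x 380 x 12 mm.
- hook_mid (a point): Top of the hook stand's level 10 mm rod, 140 mm above the table; the pink headband's crown rests within 10 mm of here along the rod. The rod runs along x: upright post (no higher than the rod, round foot 120 mm) 40 mm to +x; tip 48 mm to -x, bent up, 20 mm above the rod's top. Fixed. Lift straight up over 25 mm to clear the tip.
- jar_a: Sealed jar of amber sweets with white lid and pink label, 88 mm in diameter, 120 mm tall, origin under its centre. Bystander beyond the bar.
- jar_b: Sealed jar of red sweets with white lid and pink label, 88 mm in diameter, 120 mm tall, origin under its centre. Bystander beyond the bar, to the left.
- carton: Turquoise chocolate carton lying flat, 160 x 100 x 40 mm, origin under its centre. Bystander to the right of the hook stand.
There are look-alikes about, which are no part of the job. There is more than one size of the bug_band; the job needs the largest.

How it is judged:
On the way, in this order (a step that is already met when the one before it is completed fails the run):
1. the headband from the middle has been pushed along the bar to the free (+y) end, more than 85 mm from the middle, still hanging on the bar (((y of cake_band in the frame of bar_middle above 0.085 m and z of cake_band in the frame of bar_middle between -0.015 and 0.015 m) or (y of bug_band in the frame of bar_middle above 0.085 m and z of bug_band in the frame of bar_middle between -0.015 and 0.015 m))), for 0.1 s.
2. the gift headband, still held by the fingers, has been lowered over the middle of the bar to within 10 mm of resting on it (z of gift_band in the frame of bar_middle between -0.01 and 0.01 m and x of gift_band in the frame of bar_middle between -0.03 and 0.03 m and y of gift_band in the frame of bar_middle between -0.03 and 0.03 m and contact force between the fingers and gift_band above 0.3 N), for 0.05 s.
At the end, for the whole second after the job is handed in: Gift headband within 30 mm of the bar's middle; the one from the middle over 85 mm towards the free +y end; the third still over 85 mm on the -y side. All rest on the tube (8 mm in height, 20 mm sideways), upright within 0.3 rad, square to the bar within 0.4 rad, still (y of gift_band in the frame of bar_middle between -0.03 and 0.03 m and z of gift_band in the frame of bar_middle between -0.008 and 0.008 m and x of gift_band in the frame of bar_middle between -0.02 and 0.02 m and angle between each of gift_band, cake_band, bug_band's own z axis and vertical below 0.3 rad and angle between the y axis of each of gift_band, cake_band, bug_band and the y axis of bar_middle, either way round below 0.4 rad and z of cake_band in the frame of bar_middle between -0.008 and 0.008 m and x of cake_band in the frame of bar_middle between -0.02 and 0.02 m and z of bug_band in the frame of bar_middle between -0.008 and 0.008 m and x of bug_band in the frame of bar_middle between -0.02 and 0.02 m and ((y of cake_band in the frame of bar_middle above 0.085 m and y of bug_band in the frame of bar_middle below -0.085 m) or (y of bug_band in the frame of bar_middle above 0.085 m and y of cake_band in the frame of bar_middle below -0.085 m)) and linear speed of each of gift_band, cake_band, bug_band below 0.03 m/s); the robot touches nothing.
It fails at once if a headband that was already on the bar is lifted more than 30 mm off it (z of any of cake_band, bug_band in the frame of bar_middle above 0.03 m).
It fails at once if a headband falls off the bar or hook (its crown drops more than 40 mm below the tube's top) (z of any of gift_band, cake_band, bug_band in the frame of bar_middle below -0.04 m).
It fails at once if a jar or the carton is moved more than 25 mm (distance of any of jar_a, jar_b, carton from where it was at the start of the episode above 0.025 m).
It also fails if it takes over 58 s, if anything falls off the work surface, if the arm or the gripper's body presses on something with over 40 N, if the wrist force passes 120 N, or if a joint passes its speed limit or range.

### The arm

A 7-joint arm with a two-finger parallel gripper is mounted at the origin on the work surface. World frame = base frame: x ahead of the robot, y to its left, z up, the work surface at z = 0. Lengths are in m, angles in rad, forces in N, time in s.
With the tool pointing down it reaches from about 0.35 to 0.9 m from the base axis. Payload 8.1 kg.
Tool frame: the origin (TCP) lies at the very end of the fingers, on their centre line; the grasp point (between the pads) lies 19 mm behind it; z points along the fingers, y is the direction in which the jaws open and shut (so a half turn about z gives the same grasp; the last joint's range is limited). The gripper opens to 92 mm and grips with 3 to 60 N. Pads are 19 mm wide; open, the fingers measure 130 mm over their backs; the gripper's body (75 mm by 190 mm) begins 47 mm behind the grasp point.
Start: joints at [1.154, 0.434, 0.025, 1.573, -0.012, 1.134, -0.075], TCP at [0.193, -0.595, 0.227] pointing down, gripper open.
Joint ranges: [-2.62, 2.62], [-0.44, 2.09], [-1.27, 1.32], [0.08, 2.57], [-1.32, 4.46], [0.12, 2], [-2.74, 2.74]. Speed limits (rad/s): [2.22, 2.22, 3.01, 3.01, 3.14, 3.14, 3.14].

### API

Orientations are given as a rotation vector (axis times angle).
In Python, from cell import observe, get_image, sign_off gives the robot as it stands.
- The arm moves only by the tool arm_command, never from a script. Its argument "deltas" is a list of rows, each an object with "xyz": the shift along the tool's x, y, z in cm, a list of three; "turn": the turn about the tool's z in degrees; "jaw": the closure in counts, from 0 (fully open) to 255 (shut). A call has 1 to 5 rows; each row is the pose to reach, as a shift and turn from the pose measured when the call began, along the tool's axes at that moment; what a row does not reach only later rows make up. A row lasts 1/12 s, in which the tool goes at most 41.7 mm and 7.16 degrees, less where a joint would pass 70% of its speed; a pose out of reach is approached as far as the arm can. A call with a gripper value outside its range is refused whole. The fingers move at their own pace and stop on an object; "force" is the grip in N (left out, the last holds). Time passes only in rows, so rows that repeat a pose let the fingers close. It gives the time, the measured TCP pose, the force and the opening at its end, in the units of the state.
- observe(): the state, without advancing time (a new reading comes with each control period).
- get_image(name): name is "scene" or "top"; returns a dict with "frame" (400x640x3 uint8, red, green, blue), "depth" (400x640 float32, m along the optical axis (not along the pixel's ray), 0 where there is no reading), "camera_matrix" (3x3 intrinsics, pixels), "distortion" ([k1, k2, p1, p2, k3] as OpenCV has them; the pictures are not rectified), "cam_to_world" (4x4, takes a point from camera to world coordinates). Camera axes: x right, y up, looking along -z (the intrinsics and any distortion apply to the point x, -y, -z); pixel columns grow to the right and rows downward; lengths in m; the calibration is good to about 2 mm. A picture is of the moment at which its call begins.
- sign_off(): hands the job in, once; it reports no verdict.
The state is a dict: "clock": time; "joints": joint angles; "dq": joint speeds; "joint_efforts": joint torques, N m; "position": TCP position; "ee_rot": TCP orientation; "force": force on the tool from outside, world axes, zero at the start; "ft_torque": the same for the moment, N m; "width": opening from 0.0 (shut) to 1.0 (fully open).
Only numpy, scipy, OpenCV 4.12 (cv2) and the standard library are available. Lean on these libraries where they do the work, as an engineer would, in place of code of your own. Each camera call takes 0.05 s, during which the arm holds its last target.

## Working session

There is one attempt and no reset: what is moved stays moved. The work goes in short steps, Python scripts to look and compute and a tool call to move; the robot and the scene stay as the last step left them, time stands still between calls to the robot, and variables do not carry over. Pictures are saved under pics/ and viewed, and the job is handed in when it is done.

Besides the shell and the picture viewer there is one more tool, called by a JSON object that holds its "fn" and its "kwargs". arm_command: Moves the arm, as the interface text tells. Its arguments: {"type":"object","properties":{"deltas":{"type":"array","items":{"type":"object","properties":{"xyz":{"type":"array","items":{"type":"number"}},"turn":{"type":"number"},"jaw":{"type":"number"}}}},"force":{"type":"number"}},"required":["deltas"]}

```bash
mkdir -p pics; ls
python3 - <<'E'
from cell import observe,get_image
import cv2,numpy as np
print(observe())
for n in("scene","top"):
    d=get_image(n); cv2.imwrite(f"pics/{n}0.png",d["frame"][:,:,::-1]); np.savez(f"{n}0.npz",**d)
    print(n,d["camera_matrix"],d["distortion"],d["cam_to_world"])
E
```

```text
pics
{'clock': 0.0, 'joints': array([ 1.15437676,  0.43521551,  0.02495957,  1.57412833, -0.01159476,
        1.13399043, -0.07510047]), 'dq': array([ 0.00079411, -0.0001226 ,  0.00062235, -0.00018386, -0.00050681,
       -0.00036597, -0.00115721]), 'joint_efforts': array([ 1.03710521e-03, -6.67850518e+01,  9.85643081e-01, -3.14460683e+01,
       -6.03769999e-02,  4.26385424e-02,  1.36416920e-04]), 'position': array([ 0.19272079, -0.5939907 ,  0.22593738]), 'ee_rot': array([-3.10148232e+00, -4.90597173e-01,  6.12960511e-04]), 'force': array([ 0.35954489, -1.08366531,  0.50814815]), 'ft_torque': array([ 0.02516673,  0.02723603, -0.05598438]), 'width': 1.0017445795557434}
scene [[463.02315832   0.         315.84544806]
 [  0.         463.02315832 205.16422447]
 [  0.           0.           1.        ]] [-0.07206307  0.          0.          0.          0.        ] [[-0.75452646 -0.42602889  0.49918855  1.22743533]
 [ 0.65622571 -0.48098115  0.58139914  0.7005517 ]
 [-0.00759255  0.76626139  0.64248411  0.97760929]
 [ 0.          0.          0.          1.        ]]
top [[427.68410134   0.         313.97396334]
 [  0.         427.68410134 204.34610601]
 [  0.           0.           1.        ]] [-0.05810664  0.          0.          0.          0.        ] [[ 0.01009292  0.99823258 -0.05856494  0.4514696 ]
 [-0.99992269  0.01050069  0.00665909 -0.05123653]
 [ 0.00726229  0.0584932   0.99826139  1.65189889]
 [ 0.          0.          0.          1.        ]]
```

View pics/scene0.png

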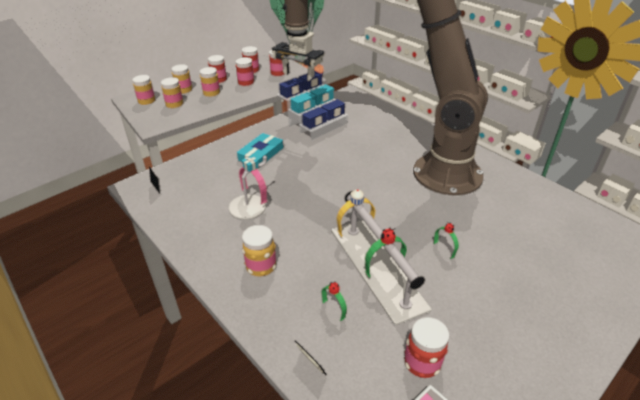

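View pics/top0.png

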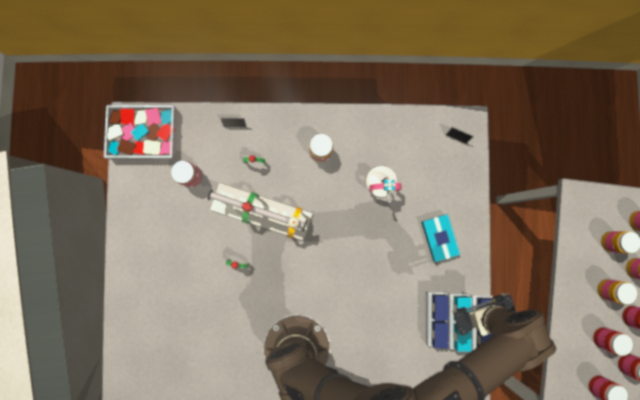

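The overview shows:
- **Bar:** runs from top(215,195) to (310,232). Green ladybird bands are at top(247,206) on the bar, and at (253,160) and (237,265) standing loose on the table, which are smaller look-alikes. The yellow cake band is at (294,224), at the -y end.
- **Hook stand:** at (382,182), with the gift band at about (385,186).

Next I'll look at crops and measure.

```bash
cat > h.py <<'E'
import numpy as np,cv2
def pts(d):
    h,w=d["depth"].shape
    u,v=np.meshgrid(np.arange(w),np.arange(h))
    p=np.stack([u,v],-1).reshape(-1,1,2).astype(np.float64)
    n=cv2.undistortPoints(p,d["camera_matrix"],d["distortion"]).reshape(h,w,2)
    z=d["depth"].astype(float)
    c=np.stack([n[...,0]*z,-n[...,1]*z,-z],-1)
    T=d["cam_to_world"]
    P=c@T[:3,:3].T+T[:3,3]; P[z==0]=np.nan
    return P
def crop(d,x0,y0,x1,y1,s,name):
    im=cv2.resize(d["frame"][y0:y1,x0:x1,::-1],None,fx=s,fy=s,interpolation=cv2.INTER_CUBIC); cv2.imwrite(name,im)
E
python3 - <<'E'
from h import *
t=np.load("top0.npz");s=np.load("scene0.npz")
a=lambda d,b:cv2.resize(d["frame"][b[1]:b[3],b[0]:b[2],::-1],(400,300),interpolation=cv2.INTER_CUBIC)
cv2.imwrite("pics/c0.png",np.vstack([np.hstack([a(t,(200,160,320,250)),a(t,(350,155,430,215))]),np.hstack([a(s,(320,180,440,270)),a(s,(210,140,290,200))])]))
P=pts(t)
print("table z",np.nanmedian(P[300:330,150:200,2]))
for n,d in(("top",t),("scene",s)):
    P=pts(d);hsv=cv2.cvtColor(d["frame"],cv2.COLOR_RGB2HSV)
    z=P[...,2]; R=(z>0.1)&(z<0.22)&(P[...,0]>.3)&(P[...,0]<.9)&(P[...,1]>-.5)&(P[...,1]<.5)
    H,S,V=[hsv[...,i].astype(int) for i in range(3)]
    for c,m in dict(red=(S>150)&((H<8)|(H>172)),yel=(H>18)&(H<32)&(S>110),grn=(H>45)&(H<80)&(S>100),turq=(H>80)&(H<100)&(S>90),pink=(H>150)&(H<173)&(S>70)).items():
        k,L,st,ce=cv2.connectedComponentsWithStats((m&R).astype(np.uint8))
        for i in range(1,k):
            if st[i,4]>=8:
                q=P[L==i]; print(n,c,ce[i].round(),st[i,4],"min",q.min(0).round(3),"max",q.max(0).round(3),"med",np.median(q,0).round(3))
E
```

```text
table z 0.00012239783932377346
top red [252. 158.] 14 min [0.702 0.162 0.101] max [0.717 0.173 0.107] med [0.709 0.168 0.105]
top red [246. 206.] 36 min [0.52  0.161 0.166] max [0.541 0.185 0.181] med [0.53  0.173 0.171]
top red [234. 265.] 14 min [0.313 0.217 0.1  ] max [0.327 0.232 0.111] med [0.321 0.224 0.104]
top yel [297. 212.] 55 min [ 0.495 -0.015  0.1  ] max [0.532 0.009 0.147] med [ 0.513 -0.001  0.13 ]
top yel [290. 232.] 57 min [0.423 0.008 0.106] max [0.459 0.031 0.17 ] med [0.445 0.023 0.133]
top grn [252. 197.] 32 min [0.549 0.151 0.114] max [0.577 0.17  0.143] med [0.565 0.162 0.132]
top grn [245. 215.] 28 min [0.486 0.175 0.124] max [0.51  0.191 0.144] med [0.5   0.184 0.135]
top turq [385. 181.] 11 min [ 0.619 -0.316  0.165] max [ 0.627 -0.304  0.174] med [ 0.622 -0.309  0.171]
top turq [386. 188.] 8 min [ 0.595 -0.315  0.169] max [ 0.602 -0.307  0.177] med [ 0.598 -0.311  0.171]
top turq [393. 188.] 8 min [ 0.595 -0.34   0.165] max [ 0.605 -0.332  0.177] med [ 0.598 -0.334  0.172]
top pink [378. 186.] 28 min [ 0.603 -0.304  0.119] max [ 0.615 -0.277  0.152] med [ 0
[... 433 characters left out ...]
03.] 32 min [0.433 0.008 0.103] max [0.464 0.035 0.143] med [0.447 0.025 0.134]
scene yel [344. 209.] 127 min [ 0.481 -0.031  0.1  ] max [0.537 0.014 0.148] med [ 0.52  -0.003  0.129]
scene grn [400. 241.] 29 min [0.483 0.176 0.101] max [0.516 0.199 0.143] med [0.5   0.188 0.134]
scene grn [374. 249.] 137 min [0.546 0.151 0.1  ] max [0.591 0.177 0.145] med [0.572 0.161 0.13 ]
scene turq [256. 163.] 19 min [ 0.595 -0.315  0.148] max [ 0.606 -0.306  0.178] med [ 0.6   -0.309  0.168]
scene turq [249. 166.] 33 min [ 0.619 -0.314  0.152] max [ 0.634 -0.304  0.176] med [ 0.627 -0.308  0.166]
scene pink [259. 179.] 103 min [ 0.602 -0.31   0.1  ] max [ 0.623 -0.262  0.145] med [ 0.613 -0.282  0.127]
```

View pics/c0.png

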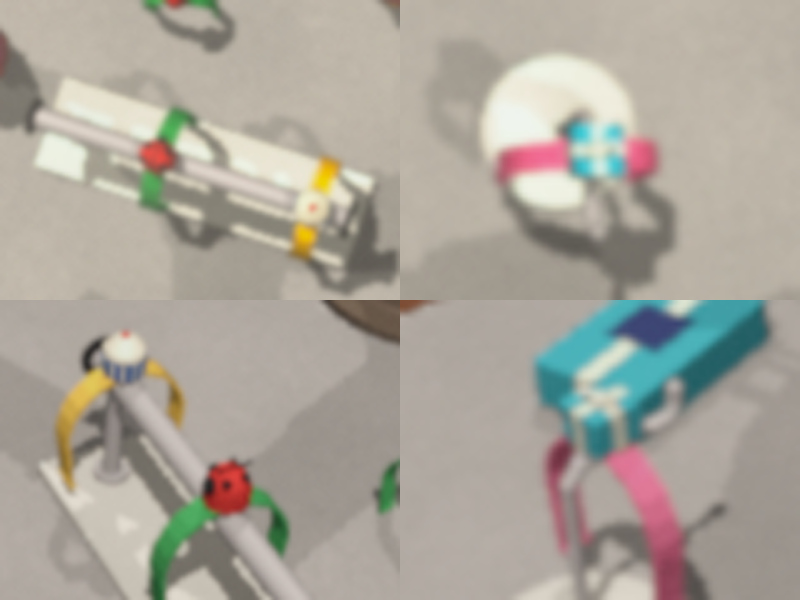

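The crops confirm my choice. The big ladybird band straddles the bar at top(247,206), scene(388,236). The cupcake band is at the -y end, and the gift band is on the hook at top(388,185). The small ladybirds are only about 105 mm high and off the bar. Next I'll fit the bar axis, the box and the hook.

Run:
```python
from h import *
for n in("top","scene"):
    d=np.load(n+"0.npz");P=pts(d);hsv=cv2.cvtColor(d["frame"],cv2.COLOR_RGB2HSV).astype(int);S=hsv[...,1];V=hsv[...,2]
    z=P[...,2]
    m=(z>.128)&(z<.146)&(S<50)&(V>80)&(P[...,0]>.4)&(P[...,0]<.66)&(P[...,1]>-.05)&(P[...,1]<.34)
    q=P[m]
    # exact line fit robust
    l=cv2.fitLine(q[:,:2].astype(np.float32),cv2.DIST_HUBER,0,.001,.001).ravel()
    u=l[:2]*np.sign(l[1]); s=(q[:,:2]-l[2:])@u; e=(q[:,:2]-l[2:])@[-u[1],u[0]]
    print(n,"tube n",m.sum(),"u",u,"ang from y deg",np.degrees(np.arctan2(-u[0],u[1])),"p0",l[2:],"s",s.min(),s.max(),"ends",l[2:]+u*s.min(),l[2:]+u*s.max(),"e",e.min(),e.max(),"z",np.percentile(q[:,2],[5,50,95]))
    # black discs
    m=(V<70)&(z>.11)&(z<.16)&(P[...,0]>.38)&(P[...,0]<.66)&(P[...,1]>-.08)&(P[...,1]<.36)
    q=P[m]
    s=(q[:,:2]-l[2:])@u
    for k in(s>.1,s<-.1):
        if k.any():print("  disc",k.sum(),np.median(q[k],0),q[k].min(0),q[k].max(0))
    # base plate
    m=(abs(z-.012)<.005)&(S<40)&(V>190)&(P[...,0]>.38)&(P[...,0]<.7)&(P[...,1]>-.08)&(P[...,1]<.4)
    r=cv2.minAreaRect((P[m][:,:2]*1000).astype(np.float32));print("  plate",r)
    # box top
    m=(z>.165)&(z<.178)&(abs(P[...,0]-.61)<.06)&(abs(P[...,1]+.32)<.05)
    q=P[m];print("  box",m.sum(),q.min(0).round(3),q.max(0).round(3),cv2.minAreaRect((q[:,:2]*1000).astype(np.float32)))
    m=(z>.145)&(abs(P[...,0]-.61)<.06)&(abs(P[...,1]+.32)<.05);q=P[m]
    print("  box hi",m.sum(),q.min(0).round(3),q.max(0).round(3))
    pk=(hsv[...,0]>150)&(hsv[...,0]<175)&(S>70)&(z>.02)&(abs(P[...,0]-.61)<.06)&(abs(P[...,1]+.32)<.09)
    q=P[pk];l2=cv2.fitLine(q[:,:2].astype(np.float32),cv2.DIST_HUBER,0,.001,.001).ravel();print("  pink",pk.sum(),l2,q.min(0).round(3),q.max(0).round(3))
    m=(z>.115)&(z<.165)&(S<50)&(abs(P[...,0]-.61)<.09)&(abs(P[...,1]+.32)<.05)
    q=P[m];print("  hook pts",m.sum(),q[np.argsort(q[:,0])][::max(1,len(q)//12)].round(3).tolist())
```

```text
top tube n 529 u [0.3092757  0.95097244] ang from y deg -18.015587 p0 [0.52346164 0.15647107] s -0.19413372610416446 0.16520322704862025 ends [ 0.4634208  -0.02814475] [0.57455498 0.31357479] e -0.022183666969658147 0.019546901165250288 z [0.1309367  0.13780454 0.14385102]
  plate ((538.0242309570312, 158.27493286132812), (469.78582763671875, 316.7614440917969), 89.86516571044922)
  box 96 [ 0.591 -0.341  0.165] [ 0.627 -0.304  0.178] ((608.7506103515625, -322.48492431640625), (36.80162048339844, 35.81692886352539), 89.61931610107422)
  box hi 130 [ 0.55  -0.341  0.145] [ 0.633 -0.303  0.183]
  pink 84 [ 0.01803105 -0.9998374   0.60889673 -0.3111631 ] [ 0.601 -0.375  0.045] [ 0.62  -0.268  0.152]
  hook pts 51 [[0.55, -0.325, 0.156], [0.554, -0.321, 0.159], [0.558, -0.322, 0.151], [0.562, -0.329, 0.135], [0.569, -0.328, 0.141], [0.573, -0.322, 0.134], [0.58, -0.324, 0.139], [0.587, -0.324, 0.14], [0.591, -0.322, 0.131], [0.593, -0.336, 0.155], [0.598, -0.293, 0.131], [0.635, -0.326, 0.129], [0.642, -0.323, 0.13]]
scene tube n 778 u [0.29617   0.9551352] ang from y deg -17.227709 p0 [
[... 480 characters left out ...]
), (378.7415771484375, 110.35366821289062), 72.4587173461914)
  box 97 [ 0.596 -0.341  0.165] [ 0.635 -0.302  0.177] ((615.7373046875, -321.66259765625), (40.27365493774414, 37.18059158325195), 86.42425537109375)
  box hi 191 [ 0.557 -0.341  0.145] [ 0.635 -0.302  0.183]
  pink 229 [ 0.10610046 -0.99435544  0.6167247  -0.3090853 ] [ 0.6   -0.383  0.038] [ 0.648 -0.262  0.145]
  hook pts 109 [[0.557, -0.33, 0.161], [0.56, -0.322, 0.143], [0.562, -0.325, 0.135], [0.572, -0.322, 0.137], [0.582, -0.326, 0.132], [0.611, -0.307, 0.163], [0.616, -0.307, 0.154], [0.626, -0.31, 0.146], [0.631, -0.32, 0.135], [0.634, -0.324, 0.154], [0.637, -0.323, 0.133], [0.643, -0.32, 0.126], [0.65, -0.322, 0.125]]
```

```bash
cat >> h.py <<'E'
from scipy.spatial.transform import Rotation as Ro
M=np.array([.521,.141,.140]); A=np.radians(17.6); U=np.array([np.sin(A),np.cos(A),0]); X=np.array([np.cos(A),-np.sin(A),0])
def go(t,yaw=None):
    from cell import observe
    o=observe(); R=Ro.from_rotvec(o["ee_rot"]).as_matrix(); d=R.T@(np.array(t)-o["position"])
    y=np.degrees(np.arctan2(R[1,0],R[0,0]))
    r=o["position"]-M
    print("t",round(o["clock"],2),"pos",o["position"].round(4),"yaw",y.round(2),"tilt",R[:,2].round(3),"F",o["force"].round(2),"w",round(o["width"],3),"bar xyz",(r@X).round(4),(r@U).round(4),r[2].round(4))
    print("delta cm",(d*100).round(2),"turn",None if yaw is None else -((yaw-y+180)%360-180))
    print("joints",o["joints"].round(2))
def bar(x,y,z): return M+x*X+y*U+np.array([0,0,z])
E
python3 - <<'E'
from h import *
t=bar(0,-.012,.13);print(t);go(t,72.4)
E
```

```text
[0.51737156 0.12956171 0.27      ]
t 0.1 pos [ 0.1927 -0.5941  0.2261] yaw 17.97 tilt [-0.001  0.001 -1.   ] F [ 0.84 -0.12  0.02] w 0.999 bar xyz -0.0906 -0.7999 0.0861
delta cm [ 53.21 -58.82  -4.32] turn -54.425156923527
joints [ 1.15  0.44  0.02  1.57 -0.01  1.13 -0.08]
```

{"fn": "arm_command", "kwargs": {"deltas": [{"xyz": [0.5,-0.5,-2],"turn": 0,"jaw": 255},{"xyz": [2,-2.2,-4.4],"turn": -3,"jaw": 255},{"xyz": [4.5,-5,-4.6],"turn": -7,"jaw": 255},{"xyz": [7,-7.8,-4.6],"turn": -11,"jaw": 255},{"xyz": [9.5,-10.5,-4.6],"turn": -15,"jaw": 255}], "force": 25}}

```text
clock: 0.52
position: [0.251, -0.4634, 0.2722]
ee_rot: [-3.01, -0.895, 0.0]
force: [0.3, -0.8, -0.1]
width: 0.689
```

Run:
```python
from h import *
t=bar(0,-.012,.13);go(t,72.4)
```

```text
t 0.52 pos [ 0.251  -0.4634  0.2722] yaw 33.14 tilt [-0.001  0.001 -1.   ] F [ 0.35 -0.81 -0.05] w 0.689 bar xyz -0.0746 -0.6578 0.1322
delta cm [ 54.72 -35.1    0.27] turn -39.26473464857028
joints [ 1.04  0.24 -0.08  1.74  0.02  1.16 -0.04]
```

{"fn": "arm_command", "kwargs": {"deltas": [{"xyz": [3,-1.9,0],"turn": -2,"jaw": 255},{"xyz": [6.2,-4,0],"turn": -4,"jaw": 255},{"xyz": [9.4,-6,0],"turn": -6,"jaw": 255},{"xyz": [12.6,-8.1,0],"turn": -8,"jaw": 255},{"xyz": [15.8,-10.1,0],"turn": -10,"jaw": 255}]}}

```text
clock: 0.93
position: [0.3281, -0.2905, 0.2722]
ee_rot: [-2.919, -1.157, 0.001]
force: [1.1, -0.8, -0.1]
width: 0.324
```

Run:
```python
from h import *
t=bar(0,-.012,.13);go(t,72.4)
```

```text
t 0.93 pos [ 0.3281 -0.2905  0.2722] yaw 43.23 tilt [-0.001  0.001 -1.   ] F [ 1.1  -0.82 -0.08] w 0.324 bar xyz -0.0534 -0.4697 0.1322
delta cm [ 42.56 -17.65   0.25] turn -29.171815913237594
joints [ 0.82  0.1  -0.24  1.91  0.03  1.13 -0.24]
```

{"fn": "arm_command", "kwargs": {"deltas": [{"xyz": [3.2,-1.3,0],"turn": -3,"jaw": 255},{"xyz": [6.6,-2.7,0],"turn": -6,"jaw": 255},{"xyz": [10,-4.1,0],"turn": -9,"jaw": 255},{"xyz": [13.4,-5.5,0],"turn": -12,"jaw": 255},{"xyz": [16.8,-7,0],"turn": -15,"jaw": 255}]}}

```text
clock: 1.35
position: [0.4028, -0.1228, 0.2723]
ee_rot: [-2.742, -1.531, 0.001]
force: [0.4, -0.4, -0.0]
width: 0.009
```

Run:
```python
from h import *
t=bar(0,-.012,.13);go(t,72.4)
```

```text
t 1.35 pos [ 0.4028 -0.1228  0.2723] yaw 58.36 tilt [-0.001  0.001 -1.   ] F [ 0.37 -0.4  -0.04] w 0.009 bar xyz -0.0329 -0.2872 0.1323
delta cm [27.5  -3.48  0.24] turn -14.04291961169423
joints [ 0.58  0.09 -0.44  1.93  0.04  1.13 -0.43]
```

{"fn": "arm_command", "kwargs": {"deltas": [{"xyz": [3.5,-0.4,0],"turn": -2,"jaw": 255},{"xyz": [7,-0.9,0],"turn": -5,"jaw": 255},{"xyz": [10.5,-1.3,0],"turn": -8,"jaw": 255},{"xyz": [14,-1.8,0],"turn": -11,"jaw": 255},{"xyz": [17.5,-2.2,0],"turn": -14,"jaw": 255}]}}

```text
clock: 1.77
position: [0.4759, 0.0393, 0.2722]
ee_rot: [-2.533, -1.857, 0.001]
force: [0.5, -0.2, 0.7]
width: 0.004
```

Run:
```python
from h import *
t=bar(0,-.012,.13);go(t,72.4)
```

```text
t 1.77 pos [0.4759 0.0393 0.2722] yaw 72.5 tilt [-0.001  0.001 -1.   ] F [ 0.47 -0.24  0.72] w 0.004 bar xyz -0.0122 -0.1105 0.1322
delta cm [9.85 1.24 0.23] turn 0.09970089138369076
joints [ 0.31  0.21 -0.6   1.81  0.13  1.16 -0.63]
```

{"fn": "arm_command", "kwargs": {"deltas": [{"xyz": [2.5,0.3,0],"turn": 0,"jaw": 255},{"xyz": [5.5,0.7,0],"turn": 0,"jaw": 255},{"xyz": [8,1,0],"turn": 0,"jaw": 255},{"xyz": [9.4,1.2,0.5],"turn": 0,"jaw": 255},{"xyz": [9.8,1.2,2],"turn": 0,"jaw": 255}]}}

```text
clock: 2.18
position: [0.5182, 0.1329, 0.2534]
ee_rot: [-2.529, -1.861, -0.005]
force: [0.1, -0.4, 0.8]
width: 0.008
```

Run:
```python
from h import *
from cell import get_image
go(bar(0,-.012,.0075),72.4)
t=get_image("top");s=get_image("scene")
a=lambda d,b:cv2.resize(d["frame"][b[1]:b[3],b[0]:b[2],::-1],(400,300),interpolation=cv2.INTER_CUBIC)
cv2.imwrite("pics/c1.png",np.hstack([a(t,(200,160,320,250)),a(s,(320,150,480,270))]))
```

```text
t 2.18 pos [0.5182 0.1329 0.2534] yaw 72.68 tilt [ 0.002  0.003 -1.   ] F [ 0.15 -0.43  0.78] w 0.008 bar xyz -0.0002 -0.0085 0.1134
delta cm [-3.800e-01  1.000e-02  1.059e+01] turn 0.2823945891119024
joints [ 0.13  0.33 -0.62  1.72  0.21  1.15 -0.86]
```

View pics/c1.png

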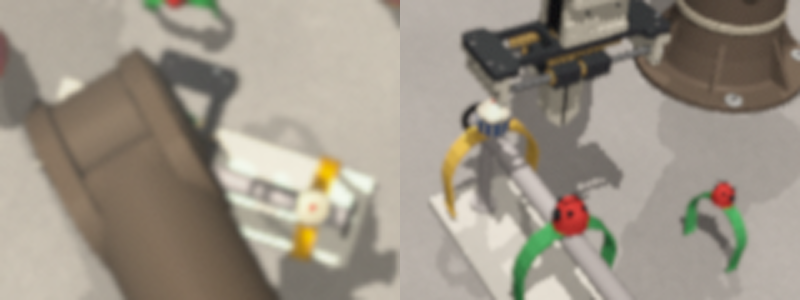

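The closed fingers hang over the bar behind the ladybird, with their tip around scene px (386,199). I'll check this against the projected TCP.

```bash
cat >> h.py <<'E'
def proj(d,p):
    T=d["cam_to_world"]; c=T[:3,:3].T@(np.array(p,float)-T[:3,3]); c=c*[1,-1,-1]
    return cv2.projectPoints(c.reshape(1,1,3),np.zeros(3),np.zeros(3),d["camera_matrix"],d["distortion"])[0].ravel()
E
python3 - <<'E'
from h import *
from cell import get_image,observe
s=get_image("scene");im=s["frame"][:,:,::-1].copy()
o=observe();b=cv2.resize(im[150:270,320:480],(800,600),interpolation=cv2.INTER_CUBIC)
def dot(p,c):
    q=(proj(s,p)-[320,150])*5; cv2.circle(b,tuple(int(v) for v in q+2.5),4,c,-1)
dot(o["position"],(255,0,255))
for y in(-.1,-.05,0,.05,.1,.175): dot(bar(0,y,0),(255,255,0))
dot(bar(0,.033,.018),(0,255,255));
cv2.imwrite("pics/c2.png",b)
P=pts(s);z=P[...,2];m=(z>.12)&(z<.18);q=P[m]
r=q-M;k=(abs(r@U-.033)<.03)&(abs(r@X)<.05)&(q[:,2]>.146)
print("bug",(r@U)[k].min(),(r@U)[k].max(),(r@X)[k].min(),(r@X)[k].max(),q[k,2].max())
E
```

```text
bug 0.02145061922355962 0.053952670115649005 -0.015584151183304917 0.024098230075508945 0.17842853900587852
```

View pics/c2.png

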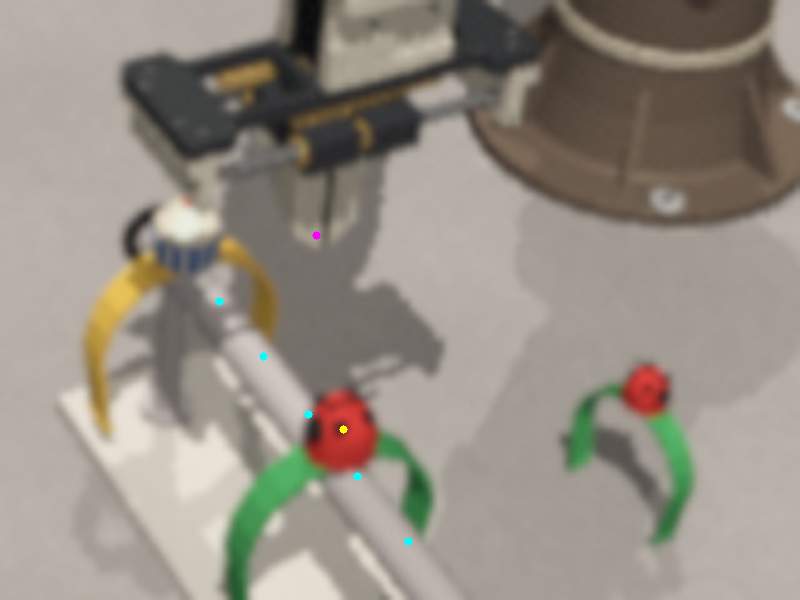

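{"fn": "arm_command", "kwargs": {"deltas": [{"xyz": [-0.5,0,2],"turn": 0,"jaw": 255},{"xyz": [-0.6,0.1,4.5],"turn": 0,"jaw": 255},{"xyz": [-0.6,0.1,7],"turn": 0,"jaw": 255},{"xyz": [-0.6,0.1,8.5],"turn": 0,"jaw": 255},{"xyz": [-0.6,0.1,9.3],"turn": 0,"jaw": 255}]}}

```text
clock: 2.75
position: [0.5138, 0.1213, 0.1568]
ee_rot: [-2.532, -1.855, 0.01]
force: [0.0, -1.2, 0.7]
width: 0.012
```

Run:
```python
from h import *
from cell import get_image,observe
go(bar(0.001,-.010,.0075),72.4)
s=get_image("scene");im=s["frame"][:,:,::-1].copy()
b=cv2.resize(im[150:270,320:480],(800,600),interpolation=cv2.INTER_CUBIC);cv2.imwrite("pics/c3.png",b)
```

```text
t 2.75 pos [0.5138 0.1213 0.1568] yaw 72.46 tilt [-0.006 -0.002 -1.   ] F [ 0.05 -1.16  0.73] w 0.012 bar xyz -0.0009 -0.021 0.0168
delta cm [1.1  0.2  0.92] turn 0.06403538551595034
joints [ 0.11  0.42 -0.59  1.85  0.28  0.95 -0.91]
```

View pics/c3.png

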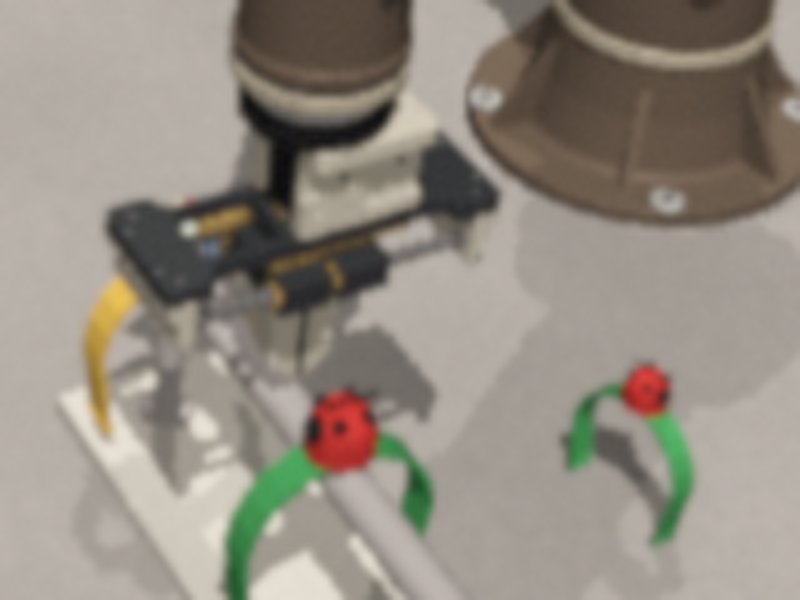

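{"fn": "arm_command", "kwargs": {"deltas": [{"xyz": [0,0,0.5],"turn": 0,"jaw": 255},{"xyz": [0,-0.1,0.9],"turn": 0,"jaw": 255},{"xyz": [0.6,-0.1,0.9],"turn": 0,"jaw": 255},{"xyz": [1.2,-0.1,0.9],"turn": 0,"jaw": 255},{"xyz": [1.7,-0.1,0.9],"turn": 0,"jaw": 255}]}}

```text
clock: 3.22
position: [0.5184, 0.1391, 0.1481]
ee_rot: [-2.531, -1.856, 0.008]
force: [1.1, 0.6, 0.3]
width: 0.005
```

Run:
```python
from h import *
go(bar(0.001,.086,.0075),72.4)
```

```text
t 3.22 pos [0.5184 0.1391 0.1481] yaw 72.49 tilt [-0.006 -0.001 -1.   ] F [1.1  0.65 0.33] w 0.005 bar xyz -0.0019 -0.0026 0.0081
delta cm [8.86 0.3  0.04] turn 0.08996886276420923
joints [ 0.07  0.45 -0.58  1.84  0.3   0.94 -0.95]
```

Now push slowly, at about 6 mm per row.

{"fn": "arm_command", "kwargs": {"deltas": [{"xyz": [0.6,0.1,0],"turn": 0,"jaw": 255},{"xyz": [1.2,0.2,0],"turn": 0,"jaw": 255},{"xyz": [1.8,0.2,0],"turn": 0,"jaw": 255},{"xyz": [2.4,0.2,0],"turn": 0,"jaw": 255},{"xyz": [3,0.3,0],"turn": 0,"jaw": 255}]}}

```text
clock: 3.63
position: [0.5304, 0.1675, 0.148]
ee_rot: [-2.531, -1.856, 0.008]
force: [-0.6, -0.7, 0.3]
width: 0.007
```

Run:
```python
from h import *
from cell import get_image
go(bar(0.001,.086,.0075),72.4)
s=get_image("scene");im=s["frame"][:,:,::-1].copy()
b=cv2.resize(im[160:310,320:520],(800,600),interpolation=cv2.INTER_CUBIC);cv2.imwrite("pics/c4.png",b)
```

```text
t 3.63 pos [0.5304 0.1675 0.148 ] yaw 72.51 tilt [-0.006 -0.001 -1.   ] F [-0.64 -0.66  0.31] w 0.007 bar xyz 0.0009 0.0281 0.008
delta cm [5.79 0.02 0.04] turn 0.10723118748762772
joints [ 0.02  0.48 -0.58  1.8   0.31  0.96 -0.99]
```

View pics/c4.png

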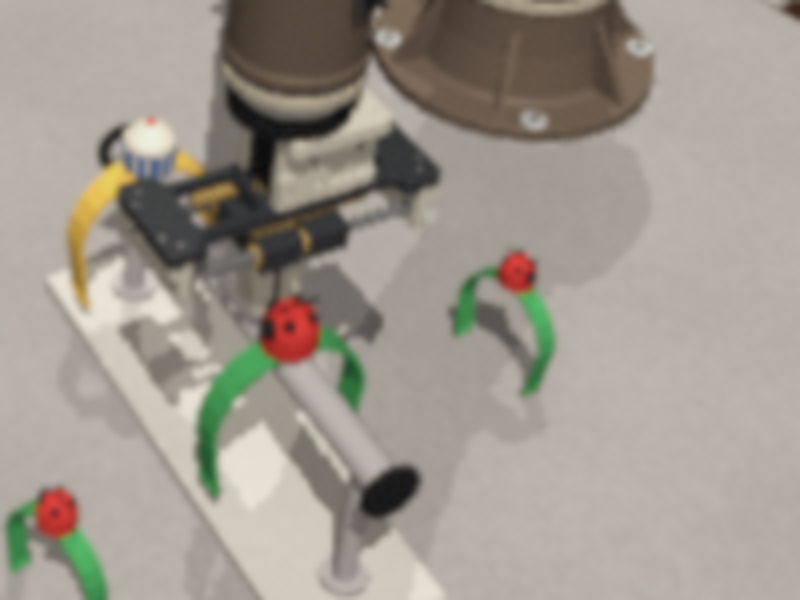

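The ladybird at crop (290,330) is sliding ahead of the fingers and still hangs upright. I'll keep pushing.

{"fn": "arm_command", "kwargs": {"deltas": [{"xyz": [0.6,0,0],"turn": 0,"jaw": 255},{"xyz": [1.2,0,0],"turn": 0,"jaw": 255},{"xyz": [1.8,0,0],"turn": 0,"jaw": 255},{"xyz": [2.4,0,0],"turn": 0,"jaw": 255},{"xyz": [3,0,0],"turn": 0,"jaw": 255}]}}

```text
clock: 4.1
position: [0.54, 0.1981, 0.148]
ee_rot: [-2.53, -1.857, 0.006]
force: [-0.1, -0.3, 0.1]
width: 0.001
```

{"fn": "arm_command", "kwargs": {"deltas": [{"xyz": [0.6,0,0],"turn": 0,"jaw": 255},{"xyz": [1.2,0,0],"turn": 0,"jaw": 255},{"xyz": [1.8,0,0],"turn": 0,"jaw": 255},{"xyz": [2.3,0,0],"turn": 0,"jaw": 255},{"xyz": [2.6,0,0],"turn": 0,"jaw": 255}]}}

```text
clock: 4.52
position: [0.5479, 0.2238, 0.148]
ee_rot: [-2.529, -1.857, 0.006]
force: [-0.2, -0.6, 0.2]
width: 0.006
```

```bash
cat >> h.py <<'E'
def band(s,name):
    P=pts(s);hsv=cv2.cvtColor(s["frame"],cv2.COLOR_RGB2HSV).astype(int);H,S=hsv[...,0],hsv[...,1]
    c=dict(red=(S>150)&((H<8)|(H>172)),yel=(H>18)&(H<32)&(S>110),grn=(H>45)&(H<80)&(S>100),pink=(H>150)&(H<173)&(S>70),turq=(H>80)&(H<100)&(S>90))[name]
    r=P-M;k=c&(abs(r@U)<.2)&(abs(r@X)<.08)&(P[...,2]>.05)&(P[...,2]<.23)
    q=r[k];q=np.c_[q@X,q@U,q[:,2]];print(name,len(q),"min",q.min(0).round(3),"max",q.max(0).round(3),"med",np.median(q,0).round(3))
    return q
E
python3 - <<'E'
from h import *
from cell import get_image
go(bar(0.001,.086,.0075),72.4)
s=get_image("scene");im=s["frame"][:,:,::-1].copy()
b=cv2.resize(im[160:310,320:520],(800,600),interpolation=cv2.INTER_CUBIC);cv2.imwrite("pics/c5.png",b)
band(s,"red");q=band(s,"grn")
l=np.polyfit(q[:,0],q[:,1],1);print(np.degrees(np.arctan(l[0])),l)
s0=np.load("scene0.npz");print("start");band(s0,"red");q=band(s0,"grn");l=np.polyfit(q[:,0],q[:,1],1);print(np.degrees(np.arctan(l[0])),l)
E
```

```text
t 4.52 pos [0.5479 0.2238 0.148 ] yaw 72.59 tilt [-0.005  0.001 -1.   ] F [-0.15 -0.64  0.21] w 0.006 bar xyz 0.0006 0.087 0.008
delta cm [-0.1   0.04  0.05] turn 0.18889977214072928
joints [-0.08  0.53 -0.57  1.71  0.32  1.   -1.07]
red 174 min [-0.008  0.106  0.007] max [0.022 0.136 0.039] med [0.008 0.126 0.03 ]
grn 269 min [-0.055  0.106 -0.088] max [0.06  0.176 0.009] med [ 0.04   0.119 -0.02 ]
0.02265720045982918 [0.00039544 0.1187054 ]
start
red 145 min [-0.01   0.025  0.007] max [0.021 0.053 0.038] med [0.007 0.044 0.028]
grn 231 min [-0.053  0.024 -0.088] max [0.062 0.046 0.005] med [ 0.038  0.036 -0.02 ]
-0.5240940639964368 [-0.00914742  0.03605838]
```

View pics/c5.png

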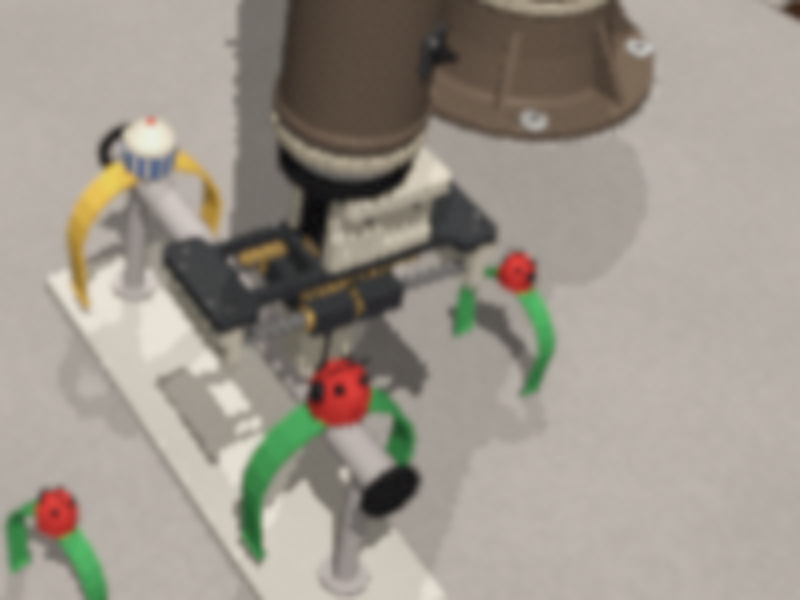

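The ladybird band is at +116 mm, square and upright. I'll back off and rise.

{"fn": "arm_command", "kwargs": {"deltas": [{"xyz": [-1,0,0],"turn": 0,"jaw": 255},{"xyz": [-2,0,-0.5],"turn": 0,"jaw": 255},{"xyz": [-2.5,0,-3],"turn": 0,"jaw": 255},{"xyz": [-3,0,-6],"turn": 0,"jaw": 255},{"xyz": [-3.5,0,-9.5],"turn": 0,"jaw": 255}]}}

```text
clock: 4.98
position: [0.5367, 0.1882, 0.2432]
ee_rot: [-2.53, -1.856, 0.01]
force: [0.4, 1.0, -0.7]
width: 0.008
```

Run:
```python
from h import *
from cell import get_image
go([.611,-.322,.28],0)
s=get_image("scene");band(s,"red")
```

```text
t 4.98 pos [0.5367 0.1882 0.2432] yaw 72.54 tilt [-0.008 -0.001 -1.   ] F [ 0.37  1.04 -0.72] w 0.008 bar xyz 0.0007 0.0497 0.1032
delta cm [-46.45  22.37  -3.71] turn 72.53885681051712
joints [ 0.01  0.4  -0.61  1.65  0.24  1.18 -0.96]
red 164 min [-0.007  0.107  0.006] max [0.022 0.136 0.039] med [0.009 0.127 0.028]
```

{"fn": "arm_command", "kwargs": {"deltas": [{"xyz": [-2,1,-1.5],"turn": 3,"jaw": 200},{"xyz": [-5,2.4,-3],"turn": 8,"jaw": 100},{"xyz": [-8,3.9,-3.7],"turn": 13,"jaw": 0},{"xyz": [-11.3,5.4,-3.7],"turn": 18,"jaw": 0},{"xyz": [-14.6,7,-3.7],"turn": 23,"jaw": 0}]}}

```text
clock: 5.45
position: [0.562, 0.0263, 0.289]
ee_rot: [-2.856, -1.308, -0.007]
force: [1.1, 0.2, -0.5]
width: 0.318
```

Run:
```python
from h import *
go([.611,-.322,.28],0)
```

```text
t 5.45 pos [0.562  0.0263 0.289 ] yaw 49.21 tilt [ 0.004  0.002 -1.   ] F [ 1.07  0.18 -0.49] w 0.318 bar xyz 0.0738 -0.097 0.149
delta cm [-23.17  26.46   0.85] turn 49.21295632363913
joints [ 0.22  0.33 -0.49  1.61  0.16  1.24 -1.  ]
```

{"fn": "arm_command", "kwargs": {"deltas": [{"xyz": [-2.3,2.6,0],"turn": 5,"jaw": 0},{"xyz": [-4.6,5.3,0],"turn": 10,"jaw": 0},{"xyz": [-7,8,0],"turn": 15,"jaw": 0},{"xyz": [-9.4,10.7,0],"turn": 20,"jaw": 0},{"xyz": [-11.8,13.4,0],"turn": 25,"jaw": 0}]}}

```text
clock: 5.87
position: [0.5853, -0.1537, 0.2892]
ee_rot: [-3.073, -0.65, -0.007]
force: [0.6, 0.1, 0.1]
width: 0.684
```

Run:
```python
from h import *
go([.611,-.322,.28],0)
```

```text
t 5.87 pos [ 0.5853 -0.1537  0.2892] yaw 23.89 tilt [ 0.004  0.002 -1.   ] F [0.62 0.1  0.14] w 0.684 bar xyz 0.1504 -0.2615 0.1492
delta cm [-4.47 16.43  0.91] turn 23.88500025111881
joints [ 0.4   0.38 -0.33  1.51  0.12  1.26 -1.1 ]
```

{"fn": "arm_command", "kwargs": {"deltas": [{"xyz": [-0.9,3.4,0],"turn": 5,"jaw": 0},{"xyz": [-1.8,6.8,0],"turn": 10,"jaw": 0},{"xyz": [-2.8,10.2,0],"turn": 15,"jaw": 0},{"xyz": [-3.7,13.6,0],"turn": 20,"jaw": 0},{"xyz": [-4.5,16.4,0],"turn": 23.9,"jaw": 0}]}}

```text
clock: 6.28
position: [0.6089, -0.326, 0.2893]
ee_rot: [-3.141, 0.012, -0.006]
force: [0.1, 0.2, 0.1]
width: 0.993
```

Run:
```python
from h import *
from cell import get_image,observe
go([.611,-.322,.175],0)
s=get_image("scene");t=get_image("top")
im=s["frame"][:,:,::-1].copy();o=observe()
a=im[60:240,170:330];a=cv2.resize(a,(400,450),interpolation=cv2.INTER_CUBIC)
def dot(p,c):
    q=(proj(s,p)-[170,60])*2.5;cv2.circle(a,tuple(int(v) for v in q+1),2,c,-1)
R=Ro.from_rotvec(o["ee_rot"]).as_matrix()
dot(o["position"],(0,0,255))
for k in(-1,1):dot(o["position"]+R[:,1]*.046*k,(255,0,255))
for dx in(-.018,.018):
  for dy in(-.018,.018):dot([.611+dx,-.322+dy,.172],(0,255,255))
b=cv2.resize(t["frame"][130:240,330:430,::-1],(400,450),interpolation=cv2.INTER_CUBIC)
cv2.imwrite("pics/c6.png",np.hstack([a,b]))
```

```text
t 6.28 pos [ 0.6089 -0.326   0.2893] yaw -0.44 tilt [ 0.004  0.    -1.   ] F [0.08 0.18 0.14] w 0.993 bar xyz 0.225 -0.4186 0.1493
delta cm [ 0.16 -0.4  11.43] turn -0.4405952117340348
joints [ 0.52  0.52 -0.18  1.29  0.09  1.34 -1.23]
```

View pics/c6.png

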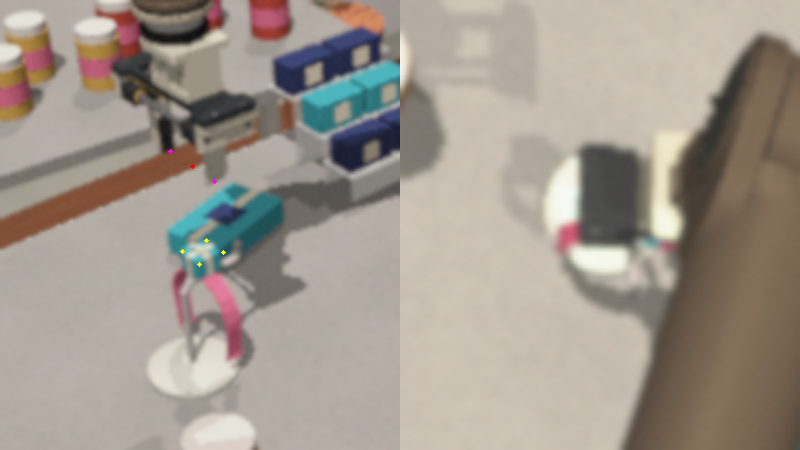

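Run:
```python
from h import *
W=[]
for n,c in(("scene",(230,150)),("top",(370,170))):
    s=np.load(n+"0.npz");im=s["frame"][:,:,::-1]
    a=cv2.resize(im[c[1]:c[1]+40,c[0]:c[0]+40],(400,400),interpolation=cv2.INTER_NEAREST)
    for z,col in((.172,(0,255,255)),(.144,(255,0,255))):
      for dx in(-.018,.018):
        for dy in(-.018,.018):
          q=(proj(s,[.611+dx,-.322+dy,z])-c)*10+5;cv2.circle(a,tuple(int(v) for v in q),3,col,-1)
    W.append(a)
cv2.imwrite("pics/c7.png",np.hstack(W))
```

```text
(no output)
```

View pics/c7.png

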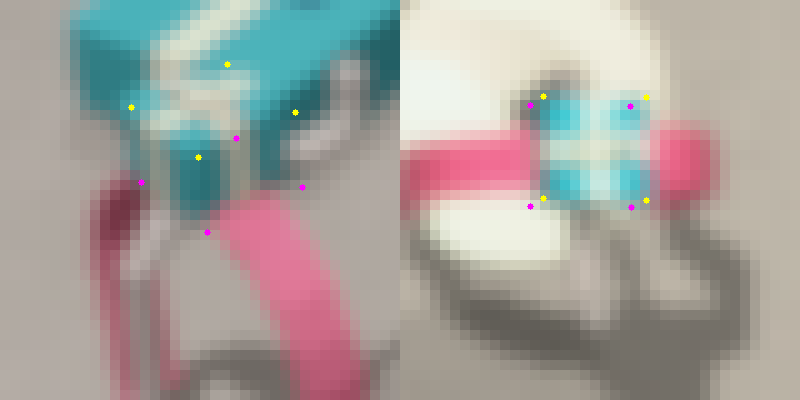

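{"fn": "arm_command", "kwargs": {"deltas": [{"xyz": [0.2,-0.2,2.5],"turn": -0.4,"jaw": 0},{"xyz": [0.2,-0.2,5.5],"turn": -0.4,"jaw": 0},{"xyz": [0.2,-0.2,8.5],"turn": -0.4,"jaw": 0},{"xyz": [0.2,-0.2,10.5],"turn": -0.4,"jaw": 0},{"xyz": [0.2,-0.2,11.4],"turn": -0.4,"jaw": 0}]}}

```text
clock: 6.8
position: [0.6073, -0.3276, 0.1711]
ee_rot: [-3.141, 0.008, 0.003]
force: [0.1, -0.5, -0.2]
width: 1.002
```

Run:
```python
from h import *
from cell import get_image,observe
go([.611,-.323,.147],0)
s=get_image("scene")
a=cv2.resize(s["frame"][120:220,200:320,::-1],(720,600),interpolation=cv2.INTER_CUBIC)
cv2.imwrite("pics/c8.png",a)
```

```text
t 6.8 pos [ 0.6073 -0.3276  0.1711] yaw -0.28 tilt [-0.002  0.    -1.   ] F [ 0.13 -0.49 -0.24] w 1.002 bar xyz 0.224 -0.4205 0.0311
delta cm [ 0.37 -0.46  2.41] turn -0.2762334376718911
joints [ 0.53  0.6  -0.18  1.45  0.11  1.11 -1.25]
```

View pics/c8.png

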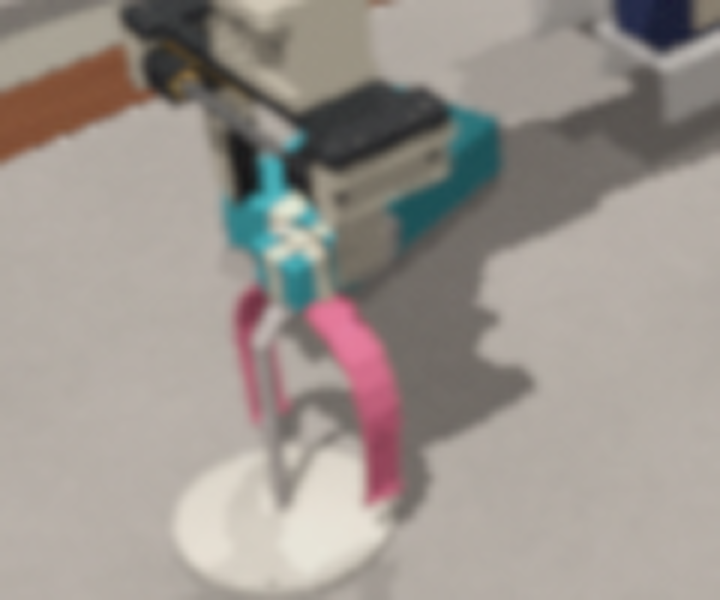

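Run:
```python
from h import *
from cell import get_image,observe
o=observe();s=np.load("scene0.npz");R=Ro.from_rotvec(o["ee_rot"]).as_matrix()
for k in(-.046,0,.046):
    for z in (0,.019):print(k,z,((proj(s,o["position"]+R[:,1]*k-R[:,2]*z)-[200,120])*6).round())
P=pts(get_image("scene"))
for u,v in((365,240),(370,270),(340,220),(245,215),(295,240),(240,165)):
    print(u,v,P[120+v//6,200+u//6].round(3))
```

```text
-0.046 0 [356. 277.]
-0.046 0.019 [353. 245.]
0 0 [305. 238.]
0 0.019 [301. 207.]
0.046 0 [255. 201.]
0.046 0.019 [251. 170.]
365 240 [ 0.613 -0.266  0.203]
370 270 [ 0.606 -0.274  0.178]
340 220 [ 0.641 -0.242  0.242]
245 215 [ 0.515 -0.552  0.035]
295 240 [ 0.618 -0.32   0.178]
240 165 [ 0.611 -0.378  0.194]
```

The fingers straddle the box: the +y finger is at crop (365,245), the -y finger at (240,165), and the box at (295,250). I'll descend and then close.

{"fn": "arm_command", "kwargs": {"deltas": [{"xyz": [0.3,-0.3,0.8],"turn": -0.3,"jaw": 0},{"xyz": [0.4,-0.5,1.6],"turn": -0.3,"jaw": 0},{"xyz": [0.4,-0.5,2.2],"turn": -0.3,"jaw": 0},{"xyz": [0.4,-0.5,2.4],"turn": -0.3,"jaw": 0},{"xyz": [0.4,-0.5,2.4],"turn": -0.3,"jaw": 0}]}}

```text
clock: 7.32
position: [0.6123, -0.3227, 0.1486]
ee_rot: [3.141, 0.001, -0.002]
force: [-0.2, 0.2, -0.3]
width: 0.997
```

Run:
```python
from h import *
go([.611,-.323,.147],0)
```

```text
t 7.32 pos [ 0.6123 -0.3227  0.1486] yaw 0.03 tilt [-0.001 -0.    -1.   ] F [-0.16  0.16 -0.26] w 0.997 bar xyz 0.2272 -0.4144 0.0086
delta cm [-0.13  0.03  0.16] turn 0.034315376128205344
joints [ 0.52  0.62 -0.18  1.47  0.12  1.07 -1.26]
```

{"fn": "arm_command", "kwargs": {"deltas": [{"xyz": [-0.1,0,0.1],"turn": 0,"jaw": 80},{"xyz": [-0.1,0,0.1],"turn": 0,"jaw": 130},{"xyz": [-0.1,0,0.1],"turn": 0,"jaw": 160},{"xyz": [-0.1,0,0.1],"turn": 0,"jaw": 200},{"xyz": [-0.1,0,0.1],"turn": 0,"jaw": 200}], "force": 20}}

```text
clock: 7.73
position: [0.6114, -0.3228, 0.1478]
ee_rot: [3.141, 0.001, -0.001]
force: [-0.8, -0.7, -0.1]
width: 0.686
```

{"fn": "arm_command", "kwargs": {"deltas": [{"xyz": [0,0,0],"turn": 0,"jaw": 200},{"xyz": [0,0,0],"turn": 0,"jaw": 200},{"xyz": [0,0,0],"turn": 0,"jaw": 200},{"xyz": [0,0,0],"turn": 0,"jaw": 200}]}}

```text
clock: 8.07
position: [0.6114, -0.3229, 0.1478]
ee_rot: [3.141, 0.001, -0.001]
force: [0.2, -0.3, 0.6]
width: 0.4
```

Run:
```python
from h import *
from cell import get_image
go([.611,-.323,.147],0)
s=get_image("scene")
a=cv2.resize(s["frame"][120:220,200:320,::-1],(720,600),interpolation=cv2.INTER_CUBIC)
cv2.imwrite("pics/c9.png",a)
```

```text
t 8.07 pos [ 0.6114 -0.3229  0.1478] yaw 0.03 tilt [-0.001 -0.001 -1.   ] F [ 0.21 -0.33  0.61] w 0.4 bar xyz 0.2265 -0.4148 0.0078
delta cm [-0.04  0.01  0.08] turn 0.0329795698025066
joints [ 0.52  0.62 -0.18  1.47  0.12  1.07 -1.26]
```

View pics/c9.png

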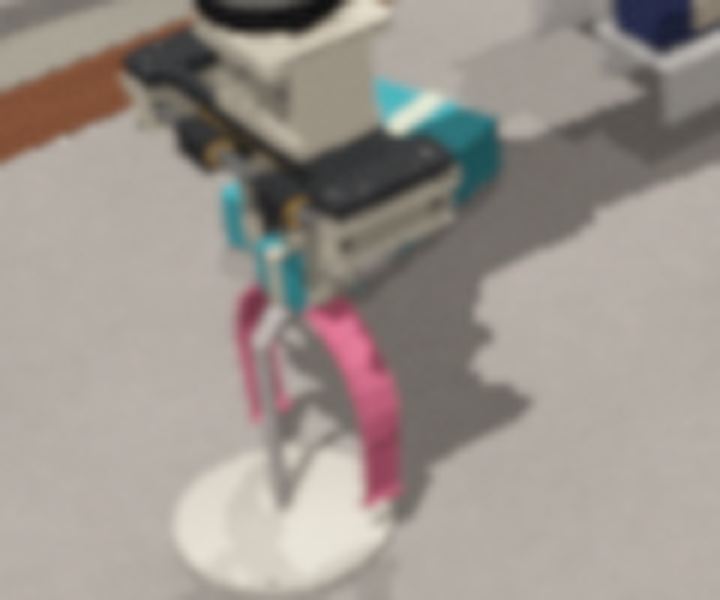

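{"fn": "arm_command", "kwargs": {"deltas": [{"xyz": [0,0,0],"turn": 0,"jaw": 200},{"xyz": [0,0,0],"turn": 0,"jaw": 200},{"xyz": [0,0,-0.4],"turn": 0,"jaw": 200},{"xyz": [0,0,-1],"turn": 0,"jaw": 200},{"xyz": [0,0,-2],"turn": 0,"jaw": 200}], "force": 25}}

```text
clock: 8.53
position: [0.6109, -0.3226, 0.1676]
ee_rot: [-3.141, -0.001, 0.003]
force: [0.8, 0.9, -1.2]
width: 0.392
```

{"fn": "arm_command", "kwargs": {"deltas": [{"xyz": [0,0,-1.5],"turn": 0,"jaw": 200},{"xyz": [0,0,-3],"turn": 0,"jaw": 200},{"xyz": [0,0,-4.5],"turn": 0,"jaw": 200},{"xyz": [0,0,-6],"turn": 0,"jaw": 200},{"xyz": [0,0,-7.5],"turn": 0,"jaw": 200}]}}

```text
clock: 8.95
position: [0.6112, -0.3226, 0.2446]
ee_rot: [3.141, 0.001, -0.002]
force: [0.4, 0.6, -1.3]
width: 0.393
```

Run:
```python
from h import *
from cell import get_image
go([.611,-.323,.330],0)
s=get_image("scene")
a=cv2.resize(s["frame"][80:220,180:340,::-1],(686,600),interpolation=cv2.INTER_CUBIC)
cv2.imwrite("pics/c10.png",a)
```

```text
t 8.95 pos [ 0.6112 -0.3226  0.2446] yaw 0.04 tilt [-0.001 -0.    -1.   ] F [ 0.43  0.6  -1.26] w 0.393 bar xyz 0.2262 -0.4146 0.1046
delta cm [-0.03  0.04 -8.54] turn 0.03699790058314534
joints [ 0.52  0.54 -0.18  1.35  0.1   1.26 -1.24]
```

View pics/c10.png

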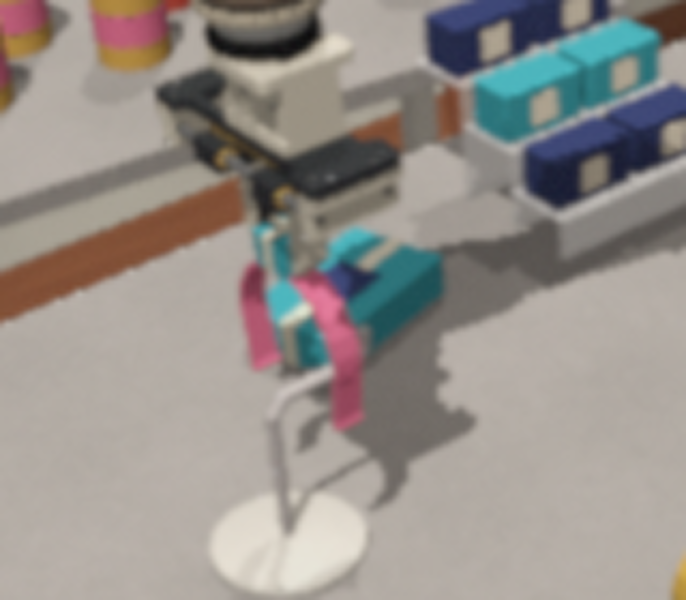

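{"fn": "arm_command", "kwargs": {"deltas": [{"xyz": [0,0,-2],"turn": 0,"jaw": 200},{"xyz": [0,0,-4],"turn": 0,"jaw": 200},{"xyz": [0,0,-6],"turn": 0,"jaw": 200},{"xyz": [0,0,-7.7],"turn": 0,"jaw": 200},{"xyz": [0,0,-8.7],"turn": 0,"jaw": 200}]}}

```text
clock: 9.42
position: [0.6128, -0.3231, 0.3378]
ee_rot: [3.138, 0.001, 0.009]
force: [-0.1, 0.2, -0.5]
width: 0.397
```

Run:
```python
from h import *
go(bar(0,0,.192),72.4)
```

```text
t 9.42 pos [ 0.6128 -0.3231  0.3378] yaw 0.03 tilt [ 0.006 -0.003 -1.   ] F [-0.05  0.19 -0.46] w 0.397 bar xyz 0.2278 -0.4146 0.1978
delta cm [ -9.15 -46.41   0.38] turn -72.36902938482751
joints [ 0.51  0.5  -0.18  1.2   0.09  1.44 -1.23]
```

{"fn": "arm_command", "kwargs": {"deltas": [{"xyz": [-0.3,-1.5,0],"turn": -2,"jaw": 200},{"xyz": [-0.8,-3.8,0],"turn": -6,"jaw": 200},{"xyz": [-1.3,-6.2,0],"turn": -10,"jaw": 200},{"xyz": [-1.8,-8.8,0],"turn": -14,"jaw": 200},{"xyz": [-2.3,-11.4,0],"turn": -18,"jaw": 200}]}}

```text
clock: 9.83
position: [0.5891, -0.2081, 0.3371]
ee_rot: [3.098, 0.496, 0.008]
force: [0.1, -0.0, -0.5]
width: 0.39
```

Run:
```python
from h import *
go(bar(0,0,.192),72.4)
```

```text
t 9.83 pos [ 0.5891 -0.2081  0.3371] yaw 18.21 tilt [ 0.006 -0.003 -1.   ] F [ 0.15 -0.03 -0.48] w 0.39 bar xyz 0.1705 -0.3121 0.1971
delta cm [  4.43 -35.29   0.35] turn -54.19295853203124
joints [ 0.44  0.39 -0.28  1.38  0.11  1.38 -1.09]
```

{"fn": "arm_command", "kwargs": {"deltas": [{"xyz": [0.3,-2.6,0],"turn": -4,"jaw": 200},{"xyz": [0.6,-5.2,0],"turn": -8,"jaw": 200},{"xyz": [1,-7.8,0],"turn": -12,"jaw": 200},{"xyz": [1.3,-10.4,0],"turn": -16,"jaw": 200},{"xyz": [1.6,-13,0],"turn": -20,"jaw": 200}]}}

```text
clock: 10.25
position: [0.5632, -0.0776, 0.3364]
ee_rot: [2.961, 1.035, 0.007]
force: [-0.4, 0.8, -0.1]
width: 0.394
```

Run:
```python
from h import *
go(bar(0,0,.192),72.4)
```

```text
t 10.25 pos [ 0.5632 -0.0776  0.3364] yaw 38.52 tilt [ 0.006 -0.003 -1.   ] F [-0.35  0.78 -0.15] w 0.394 bar xyz 0.1063 -0.1956 0.1964
delta cm [ 10.31 -19.73   0.35] turn -33.879468074700895
joints [ 0.34  0.3  -0.4   1.52  0.12  1.34 -0.97]
```

{"fn": "arm_command", "kwargs": {"deltas": [{"xyz": [1.2,-2.4,0],"turn": -4,"jaw": 200},{"xyz": [2.5,-4.8,0],"turn": -8,"jaw": 200},{"xyz": [3.8,-7.2,0],"turn": -12,"jaw": 200},{"xyz": [5.1,-9.7,0],"turn": -16,"jaw": 200},{"xyz": [6.4,-12.2,0],"turn": -20,"jaw": 200}]}}

```text
clock: 10.67
position: [0.5365, 0.0598, 0.3359]
ee_rot: [2.731, 1.541, 0.005]
force: [0.4, -0.8, -1.9]
width: 0.39
```

Run:
```python
from h import *
go(bar(0,0,.192),72.4)
```

```text
t 10.67 pos [0.5365 0.0598 0.3359] yaw 58.86 tilt [ 0.006 -0.003 -1.   ] F [ 0.42 -0.81 -1.87] w 0.39 bar xyz 0.0393 -0.0727 0.1959
delta cm [ 6.15 -5.53  0.36] turn -13.540053021971346
joints [ 0.2   0.27 -0.53  1.58  0.15  1.33 -0.89]
```

{"fn": "arm_command", "kwargs": {"deltas": [{"xyz": [1.8,-1.6,0],"turn": -4,"jaw": 200},{"xyz": [3.5,-3.2,0],"turn": -8,"jaw": 200},{"xyz": [5,-4.5,0],"turn": -11.5,"jaw": 200},{"xyz": [5.9,-5.3,0],"turn": -13.5,"jaw": 200},{"xyz": [6.1,-5.5,0],"turn": -13.5,"jaw": 200}]}}

```text
clock: 11.08
position: [0.5202, 0.1433, 0.3356]
ee_rot: [2.526, 1.859, 0.005]
force: [0.3, -0.6, -1.1]
width: 0.391
```

Run:
```python
from h import *
from cell import get_image
go(bar(0,0,.192),72.4)
s=get_image("scene")
a=s["frame"][90:310,280:500,::-1];a=cv2.resize(a,(600,600),interpolation=cv2.INTER_CUBIC)
cv2.imwrite("pics/c11.png",a)
q=band(s,"pink");l=np.polyfit(q[:,0],q[:,1],1);print(np.degrees(np.arctan(l[0])),l)
```

```text
t 11.08 pos [0.5202 0.1433 0.3356] yaw 72.7 tilt [ 0.006 -0.002 -1.   ] F [ 0.34 -0.57 -1.08] w 0.391 bar xyz -0.0015 0.0019 0.1956
delta cm [-0.2   0.14  0.36] turn 0.3026047482193235
joints [ 0.1   0.28 -0.61  1.57  0.17  1.33 -0.83]
pink 18 min [-0.047 -0.01   0.084] max [0.057 0.014 0.09 ] med [-0.044  0.004  0.088]
4.13779104171404 [0.07234389 0.00417579]
```

View pics/c11.png

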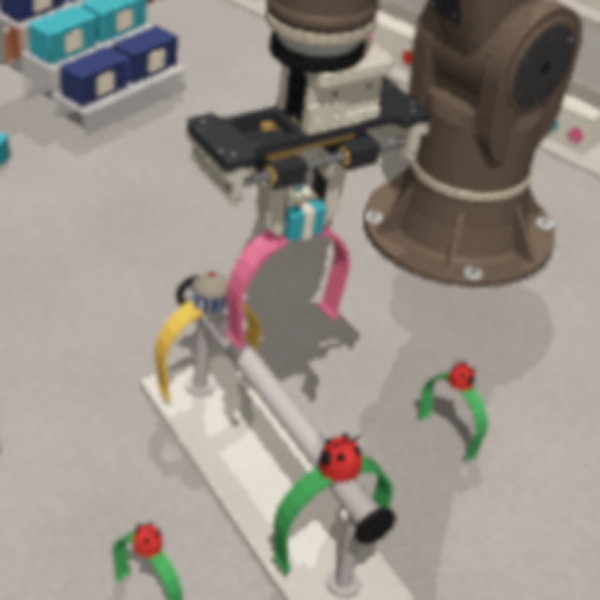

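{"fn": "arm_command", "kwargs": {"deltas": [{"xyz": [-0.2,0.1,2],"turn": 0.3,"jaw": 200},{"xyz": [-0.2,0.1,4.5],"turn": 0.3,"jaw": 200},{"xyz": [-0.2,0.1,7],"turn": 0.3,"jaw": 200},{"xyz": [-0.2,0.1,9],"turn": 0.3,"jaw": 200},{"xyz": [-0.2,0.1,10],"turn": 0.3,"jaw": 200}]}}

```text
clock: 11.55
position: [0.521, 0.1369, 0.2328]
ee_rot: [2.538, 1.843, -0.002]
force: [-0.5, -1.1, -0.8]
width: 0.39
```

Run:
```python
from h import *
from cell import get_image
go(bar(0,0,.028),72.4)
s=get_image("scene")
a=s["frame"][90:310,280:500,::-1];a=cv2.resize(a,(600,600),interpolation=cv2.INTER_CUBIC)
cv2.imwrite("pics/c12.png",a)
q=band(s,"pink");l=np.polyfit(q[:,0],q[:,1],1);print(np.degrees(np.arctan(l[0])),l)
```

```text
t 11.55 pos [0.521  0.1369 0.2328] yaw 71.96 tilt [ 0.002 -0.005 -1.   ] F [-0.51 -1.13 -0.81] w 0.39 bar xyz 0.0012 -0.0039 0.0928
delta cm [ 0.42 -0.15  6.48] turn -0.4354947606537394
joints [ 0.09  0.35 -0.59  1.74  0.22  1.11 -0.89]
pink 286 min [-0.052 -0.016 -0.021] max [0.065 0.01  0.089] med [ 0.038 -0.002  0.049]
1.271487680510467 [ 0.02219529 -0.002638  ]
```

View pics/c12.png

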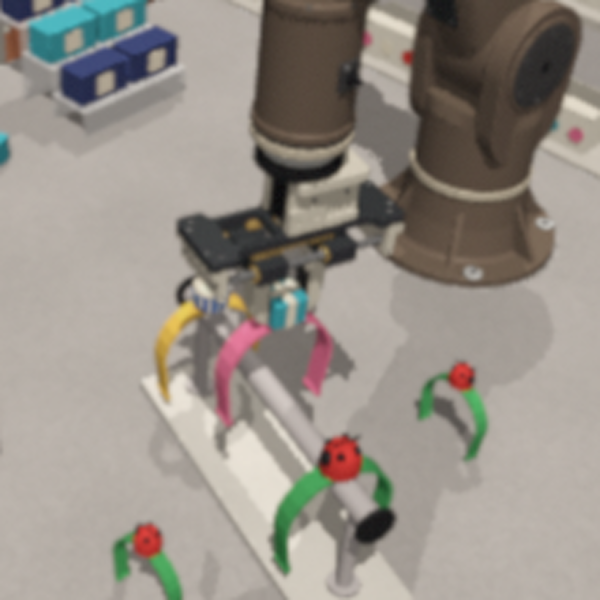

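The pink band straddles the tube with one leg on each side. I'll descend further.

{"fn": "arm_command", "kwargs": {"deltas": [{"xyz": [0.2,0,1.2],"turn": -0.4,"jaw": 200},{"xyz": [0.4,-0.1,2.7],"turn": -0.4,"jaw": 200},{"xyz": [0.4,0,4.2],"turn": -0.4,"jaw": 200},{"xyz": [0.4,0,5.4],"turn": -0.4,"jaw": 200},{"xyz": [0.4,0,6.2],"turn": -0.4,"jaw": 200}]}}

```text
clock: 12.02
position: [0.5225, 0.1396, 0.1698]
ee_rot: [2.533, 1.85, -0.004]
force: [-0.3, -0.2, -1.2]
width: 0.39
```

Run:
```python
from h import *
from cell import get_image
go(bar(0,0,.008),72.4)
s=get_image("scene");q=band(s,"pink");l=np.polyfit(q[:,0],q[:,1],1);print(np.degrees(np.arctan(l[0])),l)
```

```text
t 12.02 pos [0.5225 0.1396 0.1698] yaw 72.28 tilt [ 0.001 -0.006 -1.   ] F [-0.3  -0.18 -1.16] w 0.39 bar xyz 0.0019 -0.0009 0.0298
delta cm [ 0.1  -0.2   2.18] turn -0.11657548059088185
joints [ 0.07  0.42 -0.58  1.82  0.28  0.99 -0.94]
pink 221 min [-0.051 -0.013 -0.079] max [0.065 0.012 0.028] med [ 0.044  0.002 -0.002]
1.248070024360615 [0.02178638 0.00083237]
```

{"fn": "arm_command", "kwargs": {"deltas": [{"xyz": [0.1,0.2,0.5],"turn": 0,"jaw": 200},{"xyz": [0.1,0.2,1],"turn": 0,"jaw": 200},{"xyz": [0.1,0.2,1.4],"turn": 0,"jaw": 200},{"xyz": [0.1,0.2,1.7],"turn": 0,"jaw": 200},{"xyz": [0.1,0.2,1.8],"turn": 0,"jaw": 200}]}}

```text
clock: 12.48
position: [0.524, 0.1396, 0.1504]
ee_rot: [2.533, 1.85, -0.006]
force: [-0.6, 0.2, -0.7]
width: 0.39
```

Run:
```python
from h import *
from cell import get_image
go(bar(0,0,.008),72.4)
s=get_image("scene");q=band(s,"pink");l=np.polyfit(q[:,0],q[:,1],1);print(np.degrees(np.arctan(l[0])),l)
a=s["frame"][180:300,320:440,::-1];a=cv2.resize(a,(600,600),interpolation=cv2.INTER_CUBIC)
cv2.imwrite("pics/c13.png",a)
```

```text
t 12.48 pos [0.524  0.1396 0.1504] yaw 72.3 tilt [-0.    -0.006 -1.   ] F [-0.65  0.2  -0.7 ] w 0.39 bar xyz 0.0033 -0.0004 0.0104
delta cm [ 0.04 -0.33  0.24] turn -0.10443745721175901
joints [ 0.06  0.45 -0.57  1.83  0.3   0.95 -0.95]
pink 183 min [-0.048 -0.011 -0.089] max [0.066 0.012 0.01 ] med [ 0.046  0.002 -0.018]
0.10952594565716643 [0.00191159 0.00176841]
```

View pics/c13.png

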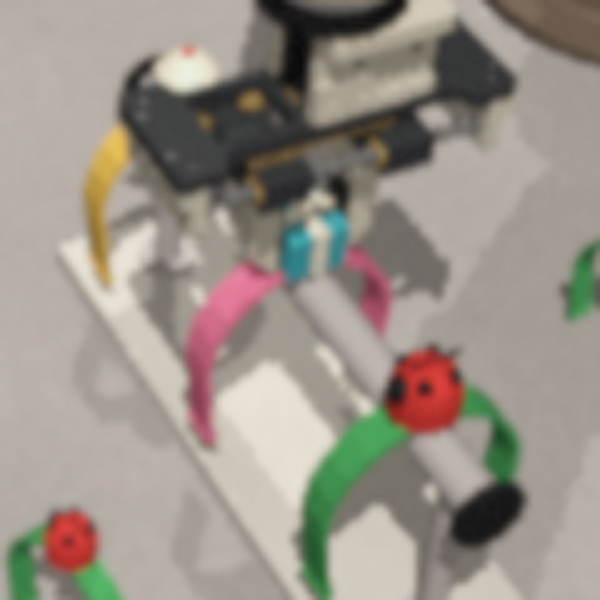

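{"fn": "arm_command", "kwargs": {"deltas": [{"xyz": [0,-0.2,0],"turn": 0,"jaw": 200},{"xyz": [0,-0.4,0],"turn": 0,"jaw": 200},{"xyz": [0,-0.5,0.1],"turn": 0,"jaw": 200},{"xyz": [0,-0.5,0.2],"turn": 0,"jaw": 200},{"xyz": [0,-0.5,0.25],"turn": 0,"jaw": 200}]}}

```text
clock: 12.95
position: [0.5191, 0.1411, 0.1479]
ee_rot: [2.533, 1.85, -0.006]
force: [-0.3, -0.6, -1.2]
width: 0.388
```

Run:
```python
from h import *
from cell import get_image
go(bar(0,0,.008),72.4)
s=get_image("scene");q=band(s,"pink");band(s,"grn");band(s,"turq")
```

```text
t 12.95 pos [0.5191 0.1411 0.1479] yaw 72.31 tilt [-0.    -0.006 -1.   ] F [-0.32 -0.63 -1.2 ] w 0.388 bar xyz -0.0018 -0.0005 0.0079
delta cm [ 0.05  0.18 -0.01] turn -0.09367944824134611
joints [ 0.05  0.44 -0.57  1.85  0.3   0.94 -0.96]
pink 190 min [-0.055 -0.012 -0.087] max [0.061 0.013 0.007] med [ 0.04   0.002 -0.022]
grn 263 min [-0.055  0.108 -0.088] max [0.061 0.178 0.012] med [ 0.04   0.119 -0.021]
turq 75 min [-0.018  0.004  0.009] max [0.019 0.02  0.035] med [0.01  0.015 0.027]
```

It now lines up sideways with the hanging ladybird band. I'll lower it by fractions of a millimetre until the force shows contact.

{"fn": "arm_command", "kwargs": {"deltas": [{"xyz": [0,0,0.05],"turn": 0,"jaw": 200},{"xyz": [0,0,0.1],"turn": 0,"jaw": 200},{"xyz": [0,0,0.1],"turn": 0,"jaw": 200}]}}

```text
clock: 13.25
position: [0.5193, 0.1411, 0.1477]
ee_rot: [2.532, 1.85, -0.006]
force: [-3.3, -0.7, 8.6]
width: 0.392
```

{"fn": "arm_command", "kwargs": {"deltas": [{"xyz": [0,0,0.05],"turn": 0,"jaw": 200},{"xyz": [0,0,0.1],"turn": 0,"jaw": 200},{"xyz": [0,0,0.1],"turn": 0,"jaw": 200}]}}

```text
clock: 13.5
position: [0.5193, 0.1411, 0.1476]
ee_rot: [2.532, 1.85, -0.006]
force: [-4.2, -2.0, 11.6]
width: 0.391
```

Contact, at 11 N upward. I'll relieve the preload and then open.

{"fn": "arm_command", "kwargs": {"deltas": [{"xyz": [0,0,0],"turn": 0,"jaw": 200},{"xyz": [0,0,0],"turn": 0,"jaw": 200}]}}

```text
clock: 13.67
position: [0.5195, 0.1412, 0.1478]
ee_rot: [2.532, 1.849, -0.005]
force: [-0.5, 0.5, -0.7]
width: 0.391
```

{"fn": "arm_command", "kwargs": {"deltas": [{"xyz": [0,0,0],"turn": 0,"jaw": 140},{"xyz": [0,0,0],"turn": 0,"jaw": 110},{"xyz": [0,0,0],"turn": 0,"jaw": 80},{"xyz": [0,0,0],"turn": 0,"jaw": 60},{"xyz": [0,0,0],"turn": 0,"jaw": 60}]}}

```text
clock: 14.08
position: [0.5195, 0.1412, 0.1478]
ee_rot: [2.532, 1.849, -0.005]
force: [-0.0, -0.6, 0.6]
width: 0.692
```

Run:
```python
from h import *
from cell import get_image
go(bar(0,0,.008),72.4)
s=get_image("scene");q=band(s,"pink");band(s,"grn");band(s,"turq")
a=s["frame"][180:300,320:440,::-1];a=cv2.resize(a,(600,600),interpolation=cv2.INTER_CUBIC)
cv2.imwrite("pics/c14.png",a)
```

```text
t 14.08 pos [0.5195 0.1412 0.1478] yaw 72.29 tilt [ 0.001 -0.007 -1.   ] F [-0.   -0.64  0.57] w 0.692 bar xyz -0.0015 -0.0003 0.0078
delta cm [ 0.03  0.15 -0.02] turn -0.11280146307450423
joints [ 0.05  0.44 -0.57  1.85  0.3   0.94 -0.96]
pink 187 min [-0.053 -0.013 -0.087] max [0.062 0.014 0.009] med [ 0.041  0.004 -0.022]
grn 264 min [-0.055  0.107 -0.086] max [0.06  0.179 0.013] med [ 0.04   0.119 -0.022]
turq 87 min [-0.031 -0.009  0.01 ] max [0.045 0.035 0.082] med [0.009 0.014 0.028]
```

View pics/c14.png

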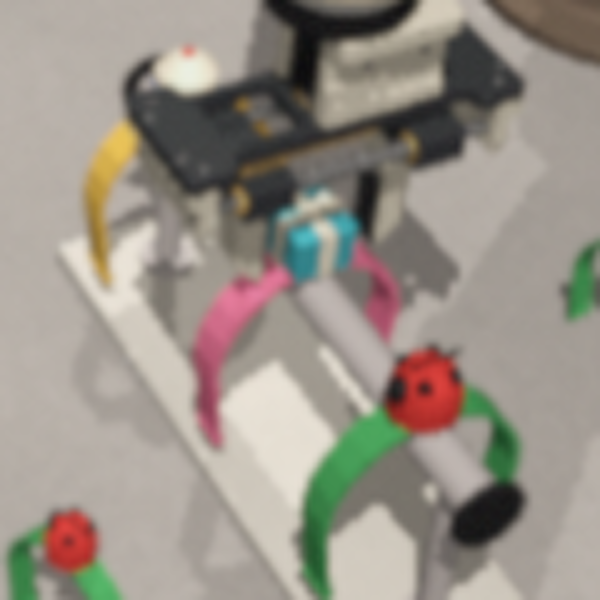

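The fingers are clear of the box and the pink band hangs free. I'll retract straight up.

{"fn": "arm_command", "kwargs": {"deltas": [{"xyz": [0,0,-0.2],"turn": 0,"jaw": 40},{"xyz": [0,0,-0.8],"turn": 0,"jaw": 20},{"xyz": [0,0,-1.8],"turn": 0,"jaw": 0},{"xyz": [0,0,-3.2],"turn": 0,"jaw": 0},{"xyz": [0,0,-5],"turn": 0,"jaw": 0}]}}

```text
clock: 14.55
position: [0.519, 0.1414, 0.1985]
ee_rot: [2.532, 1.85, -0.006]
force: [1.0, -0.1, 0.1]
width: 0.996
```

{"fn": "arm_command", "kwargs": {"deltas": [{"xyz": [0,0,-2.5],"turn": 0,"jaw": 0},{"xyz": [0,0,-5],"turn": 0,"jaw": 0},{"xyz": [0,0,-7.5],"turn": 0,"jaw": 0},{"xyz": [0,0,-10],"turn": 0,"jaw": 0},{"xyz": [0,0,-12],"turn": 0,"jaw": 0}]}}

```text
clock: 14.97
position: [0.5191, 0.1427, 0.3217]
ee_rot: [2.531, 1.85, -0.003]
force: [-0.5, -0.0, -0.2]
width: 1.0
```

Run:
```python
from h import *
from cell import get_image
go(bar(-.1,-.1,.2),72.4)
for i in range(6):
    s=get_image("scene")
    if i%2==0: band(s,"pink");
band(s,"grn");band(s,"turq");band(s,"yel");print("start");band(np.load("scene0.npz"),"yel")
a=s["frame"][120:310,300:490,::-1];a=cv2.resize(a,(600,600),interpolation=cv2.INTER_CUBIC)
cv2.imwrite("pics/c15.png",a)
```

```text
t 14.97 pos [0.5191 0.1427 0.3217] yaw 72.33 tilt [ 0.002 -0.006 -1.   ] F [-0.48 -0.03 -0.15] w 1.0 bar xyz -0.0024 0.0011 0.1817
delta cm [-10.13  -9.74  -1.81] turn -0.07453748378148362
joints [ 0.1   0.29 -0.61  1.6   0.18  1.31 -0.85]
pink 179 min [-0.054 -0.012 -0.088] max [0.062 0.013 0.011] med [ 0.039  0.003 -0.015]
pink 183 min [-0.054 -0.01  -0.089] max [0.062 0.014 0.013] med [ 0.039  0.003 -0.016]
pink 183 min [-0.054 -0.011 -0.089] max [0.061 0.012 0.012] med [ 0.038  0.003 -0.017]
grn 264 min [-0.056  0.107 -0.088] max [0.061 0.178 0.011] med [ 0.04   0.119 -0.021]
turq 87 min [-0.017 -0.017  0.009] max [0.021 0.02  0.037] med [0.012 0.014 0.031]
yel 229 min [-0.055 -0.176 -0.088] max [0.061 0.123 0.009] med [ 0.035 -0.136 -0.019]
start
yel 228 min [-0.055 -0.175 -0.088] max [0.061 0.037 0.008] med [ 0.039 -0.135 -0.021]
```

View pics/c15.png

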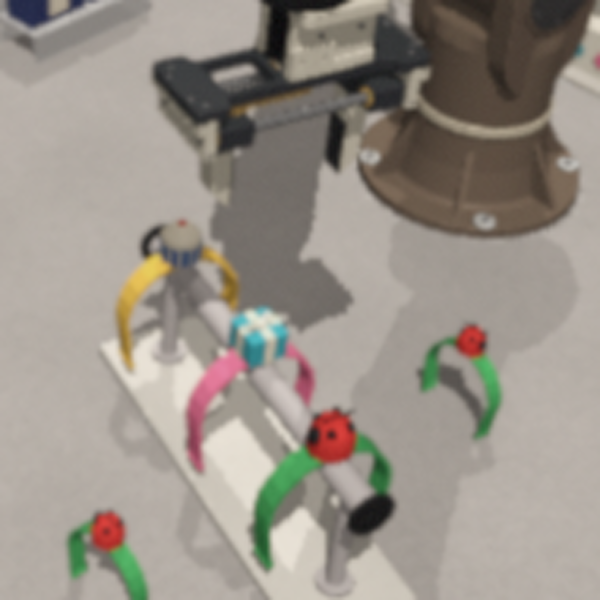

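All three bands hang upright, square and apart: cupcake about -135 mm, gift about +2 mm, ladybird about +118 mm. The gripper is about 14 cm above the bow. I'll let things settle briefly, recheck, then hand in.

{"fn": "arm_command", "kwargs": {"deltas": [{"xyz": [0,0,0],"jaw": 0,"turn": 0},{"xyz": [0,0,0],"jaw": 0,"turn": 0},{"xyz": [0,0,0],"jaw": 0,"turn": 0},{"xyz": [0,0,0],"jaw": 0,"turn": 0},{"xyz": [0,0,0],"jaw": 0,"turn": 0}]}}

```text
clock: 15.68
position: [0.5185, 0.142, 0.3178]
ee_rot: [2.532, 1.85, -0.009]
force: [0.0, -0.4, 0.6]
width: 0.995
```

Run:
```python
from h import *
from cell import get_image,sign_off
s=get_image("scene");q=band(s,"pink");l=np.polyfit(q[:,0],q[:,1],1);print("yaw",np.degrees(np.arctan(l[0])).round(2));band(s,"grn");band(s,"yel")
d=cv2.absdiff(s["frame"],np.load("scene0.npz")["frame"]).max(2)
for n,(u,v) in dict(jar_a=(260,250),jar_b=(427,347),carton=(262,150)).items(): print(n,"img diff",d[v-15:v+15,u-15:u+15].mean().round(1))
print(sign_off())
```

```text
pink 184 min [-0.053 -0.012 -0.09 ] max [0.062 0.013 0.012] med [ 0.038  0.003 -0.017]
yaw 1.82
grn 264 min [-0.054  0.108 -0.09 ] max [0.061 0.177 0.01 ] med [ 0.04   0.12  -0.021]
yel 230 min [-0.055 -0.176 -0.09 ] max [0.061 0.124 0.008] med [ 0.035 -0.135 -0.02 ]
jar_a img diff 5.8
jar_b img diff 5.8
carton img diff 13.6
the job is handed in; nothing more can be done
None
```

The job is handed in at about 16 s of the 58 s allowed. `sign_off()` gave no verdict, so the results below are my own last camera measurements.

I pushed the large ladybird headband along the bar to the free end. Then I lifted the pink gift headband off the hook by its box, turned it square to the bar and lowered it over the middle. I kept hold of it until the force reading showed it resting on the tube, then opened the fingers and withdrew straight up.

| Headband | Position along the bar | Required |
|---|---|---|
| Gift (pink) | about +2 mm, about 2° off square | within 30 mm of the middle |
| Ladybird (green) | about +119 mm | over 85 mm towards +y |
| Cupcake (yellow) | about -135 mm, unmoved | over 85 mm on the -y side |

- **Hanging:** all three looked upright, still and apart, and the arm was clear of them, about 14 cm above the gift box's bow.
- **Jars and carton:** I never went near them at low height. The before-and-after picture difference was small at both jars (5.8). It was larger at the carton (13.6). I took that to be the band gone from in front of it and changed shadows, but did not measure its position.
- **Camera disagreement:** the two cameras differed by 4 to 7 mm in places, more than the stated 2 mm. I used a compromise between them, and lined the gift band up sideways with the already hanging ladybird band.

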